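Park the locking plunger of the box holder and open its guide

ROBOT

A 7-joint arm with a two-finger parallel gripper is mounted at the origin on a cart in front of the work surface, level with it; the furniture and walls round the work are solid. World frame = base frame: x ahead of the robot, y to its left, z up, the work surface at z = 0. Lengths are in m, angles in rad, forces in N, time in s.
With the tool pointing down it reaches from about 0.35 to 0.9 m from the base axis. Payload 8.1 kg.
Tool frame: the origin (TCP) lies on the centre line of the jaws, within the pads' length; the fingertips stand 17 mm ahead of it and the grasp point (between the pads) lies 2 mm behind it; z points along the fingers, y is the direction in which the jaws open and shut (so a half turn about z gives the same grasp; the last joint's range is limited). The gripper opens to 92 mm and grips with 3 to 60 N. Pads are 19 mm wide; open, the fingers measure 130 mm over their backs; the gripper's body (75 mm by 190 mm) begins 47 mm behind the grasp point.
Start: joints at [-1.329, 0.434, 0.025, 1.573, -0.012, 1.134, -0.075], TCP at [0.211, 0.588, 0.206] pointing down, gripper open.
Joint ranges: [-2.62, 2.62], [-0.44, 2.09], [-1.27, 1.32], [0.08, 2.57], [-1.32, 4.46], [0.12, 2], [-2.74, 2.74]. Speed limits (rad/s): [2.22, 2.22, 3.01, 3.01, 3.14, 3.14, 3.14].

INTERFACE

Orientations are given as a rotation vector (axis times angle).
In Python, from cell import arm gives the robot as it stands.
- The arm moves only by the shell command python3 -m creep 'ROWS' [FORCE]. ROWS is JSON, a list that holds one entry, the list of rows, each a list of 7 numbers: the shift along the world's x, y, z in cm, then the turn, a rotation vector about the world's x, y, z in degrees, then the opening, from -1 (shut) to 1 (fully open), so that 0 is half open. In form: [[[tx, ty, tz, ax, ay, az, jaw], ...]]. A call has 1 to 5 rows; each row is the pose to reach, as a shift and turn from the pose commanded when the call began; what a row does not reach only later rows make up. A row lasts 1/10 s, in which the tool goes at most 50 mm and 8.59 degrees, less where a joint would pass 70% of its speed; a pose out of reach is approached as far as the arm can. A call with a gripper value outside its range is refused whole. The fingers move at their own pace and stop on an object; FORCE is the grip in N (left out, the last holds). Time passes only in rows, so rows that repeat a pose let the fingers close. It gives the time, the measured TCP pose, the force and the opening at its end, in the units of the state.
- arm.observe(): the state, without advancing time (a new reading comes with each control period).
- arm.get_image(name): name is "scene" or "side" or "wrist"; returns the picture (420x560x3 uint8, red, green, blue); there is no depth.
- arm.camera_model(name): a dict with "vfov" (degrees; the focal length in pixels is half the picture's height over the tangent of half this angle, whatever the lens; pixels are square), "cx", "cy" (the principal point, pixels), "cam_to_world" (4x4, takes a point from camera to world coordinates); the wrist camera has in their place "T_tool_cam" (4x4, takes a point from camera to tool coordinates, whose origin is the TCP and whose axes are the flange's). Camera axes: x right, y down, z forward; pixel columns grow to the right and rows downward; lengths in m; the calibration is good to about 2 mm. A picture is of the moment at which its call begins: read the wrist's pose just before it. camera_model takes no time and is no camera call.
- arm.sign_off(): hands the job in, once; it reports no verdict.
The state is a dict: "clock": time; "joints": joint angles; "dq": joint speeds; "joint_efforts": joint torques, N m; "position": TCP position; "ee_rot": TCP orientation; "force": force on the tool from outside, world axes, zero at the start; "ft_torque": the same for the moment, N m; "width": opening from 0.0 (shut) to 1.0 (fully open).
Only numpy, scipy, OpenCV 4.12 (cv2) and the standard library are available. Lean on these libraries where they do the work, as an engineer would, in place of code of your own. Each camera call takes 0.05 s, during which the arm holds its last target.

TASK

The box holder on the table is locked shut on the lidded box, which is due to be changed. Pull up the sprung T-handled plunger, twist it counter-clockwise and let it down into its rest pocket so that it stays up by itself, then slide the guide away from the box by its pull handle, all the way to its rubber stops. Do not force the plunger or ram the guide, and leave the box and the things round about where they are.

Things in the scene. Friction and masses are not known exactly. Their poses are not given: they have to be found in the camera images.
- holder: The box holder, screwed to the table: a white board 230 x 330 x 8 mm carrying a fixed fence, the lidded box, the sliding guide, and a plunger on a small bridge on its near edge. Origin on the table under the middle of the box; its own x points away from the robot across the board, y to its left along the guide's travel, z up. The plunger's axis stands at x -125, y -10 mm in this frame.
- plunger: Sprung locking plunger: black T-bar 50 x 12 x 18 mm on a steel stem. Origin in the middle of the T-bar (85 mm over the table when locked, bar from 76 to 94 mm); x along the bar, z up. A square cross-key (30 x 4 x 5 mm) through the stem, parallel to the bar and 45 mm below its middle, lies in a slot while the nose locks the guide; the bar has about 0.1 rad of free turn either way there.
- plunger_foot (a point): Foot of the plunger on the bridge, on its axis, 28 mm over the table. Round it sits a steel collar, 31 mm across, under the T-bar. Going counter-clockwise from the slot, the collar has a shoulder to lift the cross-key over, then the rest pocket, 4 mm deep, then a tall end wall that stops the turn (its top 58 mm over the table, so keep fingertips above 62 mm).
- plunger_lift (a joint): Height of the plunger above its locked position, m. 0 = nose in the guide's hole. The spring pulls down with 5 N at 0, rising to 10 N at 0.012. The cross-key clears the shoulder above 0.012 and the plunger meets a hard stop at 0.0165; parked in the rest pocket it reads about 0.008, left on top of the shoulder about 0.0115.
- plunger_twist (a joint): Turn of the plunger, rad, 0 about in line with the slot, growing counter-clockwise seen from above; only when pulled up. The collar was clamped by hand, so the middle of the rest pocket lies anywhere from 0.74 to 1.40, with 0.05 of play either side and the end wall just beyond: feel for it. 0.1 N m of turning moment puts some 10 N on the key; 20 N is forcing it.
- guide: The sliding guide: carriage with an upright face along the left side of the box, an index bar with four holes passing under the plunger, and a pull handle. Origin and axes as the holder's when locked; it slides along the holder's +y.
- guide_grip (a point): Middle of the guide's pull handle: a round steel bar, 10 mm thick and 54 mm long along the guide's x, 78 mm over the table, on two legs; 50 mm of free height under it. Towards the box, the guide's upright face (top 48 mm over the table) lies 45 mm from it and the box (top 74 mm) 50 mm from it.
- guide_slide (a joint): Travel of the guide away from the box, m. 0 = locked against the box (1 mm of play), 0.060 = fully open, against two rubber stops. It slides with about 3 N of friction and stays where it is left.
- sachet_box: Lidded clear box, 120 x 158 x 66 mm, standing loose on the board between fence and guide; origin under its middle.
- cup_a: Bystander: small measuring cup, 55 mm wide, 40 mm high, right of the holder; origin under its middle.
- label_roll: Bystander: white label roll lying flat, 70 x 77 x 28 mm, in front of the holder; origin under its middle.
- marker_a: Bystander: marker pen, 135 mm long, 16 mm thick, lying in front of the holder; origin under its middle, y along it.
- tie_bundle_a: Bystander: bundle of bag ties, 96 mm long, 14 mm thick, lying left of the holder; origin under its middle, y along it.

How it is judged:
By the outcome, as a careful person would: the job done as asked, in the order asked, and still so for the second after the job is handed in, with the robot touching nothing.
It also fails if it takes over 69 s, if anything falls off the work surface, if the arm or the gripper's body presses on something with over 40 N, if the wrist force passes 120 N, or if a joint passes its speed limit or range.

## Working session

There is one attempt and no reset: what is moved stays moved. The work goes in short steps, Python scripts to look and compute and a shell command to move; the robot and the scene stay as the last step left them, time stands still between calls to the robot, and variables do not carry over. Pictures are saved under pics/ and viewed, and the job is handed in when it is done.

```bash
mkdir -p pics; ls; python3 - <<'E'
from cell import arm
import cv2,numpy as np
s=arm.observe();print(s)
for n in ["scene","side","wrist"]:
    im=arm.get_image(n);cv2.imwrite(f"pics/{n}0.png",im[:,:,::-1]);m=arm.camera_model(n);print(n,{k:np.round(np.array(v),4).tolist() for k,v in m.items()})
E
```

```text
pics
{'clock': 0.0, 'joints': array([-1.32859199,  0.43520214,  0.02495808,  1.57412706, -0.01162339,
        1.13398594, -0.07507945]), 'dq': array([-1.03939290e-03, -9.55974044e-04, -2.64767437e-04, -5.54040919e-05,
        2.75104607e-04,  1.10667234e-03, -1.33445821e-03]), 'joint_efforts': array([-3.40100005e-04, -6.67844868e+01,  9.84586626e-01, -3.14472020e+01,
       -6.06531976e-02,  4.27856587e-02,  1.66607160e-04]), 'position': array([0.21111112, 0.58767357, 0.20514617]), 'ee_rot': array([-5.38982507e-01, -3.09485291e+00,  2.46559497e-03]), 'force': array([-0.77211856,  0.20264299,  0.02737306]), 'ft_torque': array([ 0.0245363 , -0.03216074, -0.04458264]), 'width': 1.000549725539885}
scene {'vfov': 46.7734, 'cx': 281.003, 'cy': 213.1371, 'cam_to_world': [[-0.4752, -0.4837, 0.735, -0.1472], [-0.8799, 0.2587, -0.3986, 0.4309], [0.0027, -0.8362, -0.5485, 0.5995], [0.0, 0.0, 0.0, 1.0]]}
side {'vfov': 53.9607, 'cx': 276.6704, 'cy': 199.7673, 'cam_to_world': [[-0.9886, -0.0717, 0.1322, 0.396], [-0.1493, 0.3612, -0.9205, 0.8066], [0.0182, -0.9297, -0.3678, 0.3951], [0.0, 0.0, 0.0, 1.0]]}
wrist {'vfov': 63.6464, 'cx': 276.4217, 'cy': 207.6593, 'T_tool_cam': [[0.0, -0.9623, -0.2718, 0.0723], [1.0, -0.0, 0.0003, 0.0003], [-0.0003, -0.2718, 0.9623, -0.1781], [0.0, 0.0, 0.0, 1.0]]}
```

View pics/scene0.png

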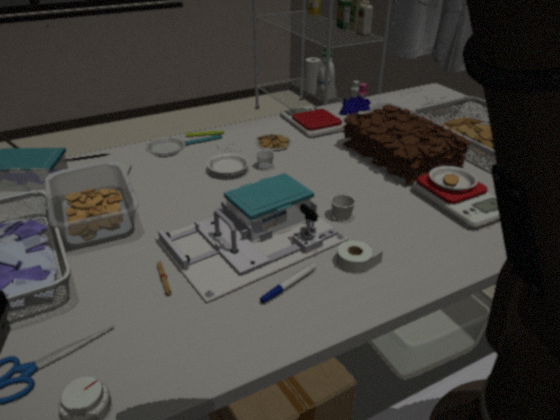

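View pics/side0.png

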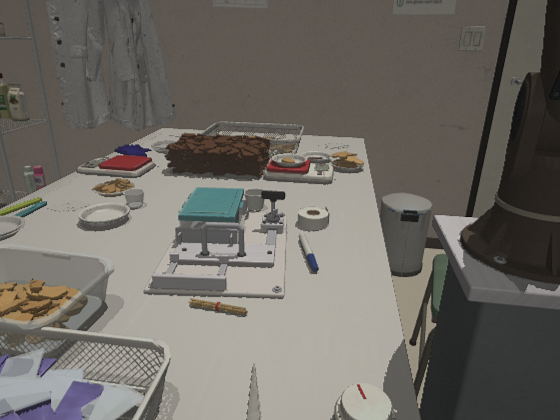

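View pics/wrist0.png

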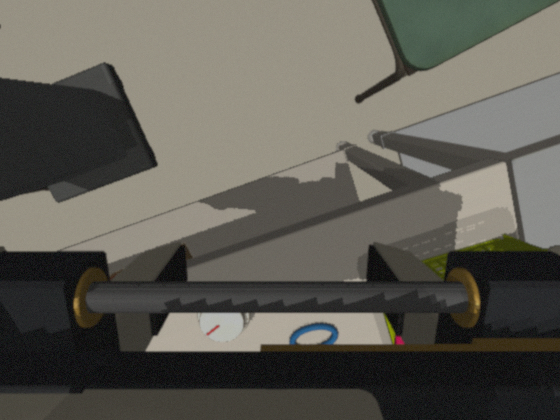

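The scene view shows the holder around px (250,235), with the plunger at about (309,213) and the pull handle at about (226,230). In the side view the plunger is at about (272,195) and the handle at about (222,228). I'll zoom in.

```bash
python3 - <<'E'
import cv2
a=cv2.imread("pics/scene0.png")[165:305,145:355];cv2.imwrite("pics/scene0z.png",cv2.resize(a,None,fx=3.8,fy=3.8,interpolation=cv2.INTER_CUBIC))
a=cv2.imread("pics/side0.png")[180:300,145:335];cv2.imwrite("pics/side0z.png",cv2.resize(a,None,fx=4,fy=4,interpolation=cv2.INTER_CUBIC))
E
```

```text
(no output)
```

View pics/scene0z.png

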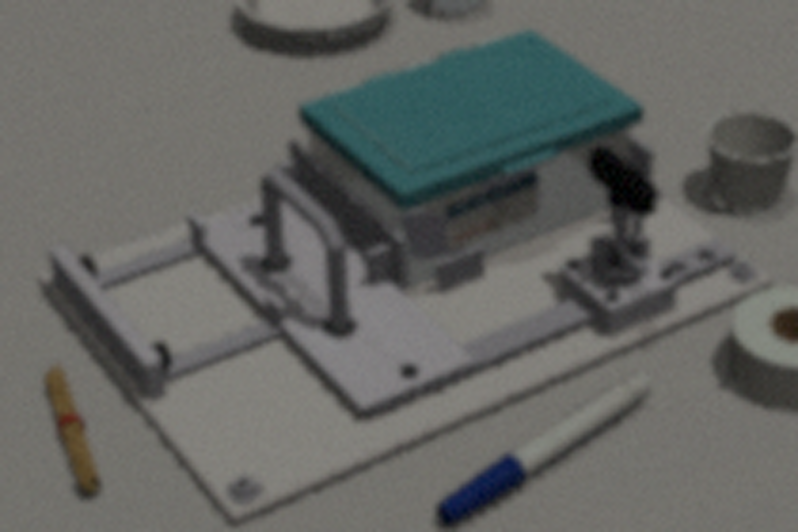

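View pics/side0z.png

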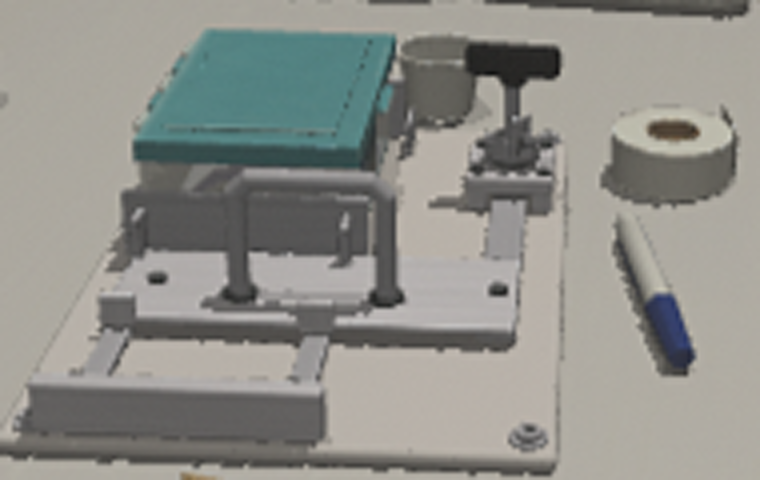

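```bash
cat > h.py <<'E'
import numpy as np,cv2
from cell import arm
def K(m): f=210/np.tan(np.radians(m["vfov"])/2); return f,m["cx"],m["cy"]
def ray(m,p,T=None):
    f,cx,cy=K(m);T=np.array(m["cam_to_world"] if T is None else T)
    d=np.array([(p[0]-cx)/f,(p[1]-cy)/f,1.]);return T[:3,3],T[:3,:3]@(d/np.linalg.norm(d))
def plane(m,p,z,T=None):
    o,d=ray(m,p,T);return o+d*(z-o[2])/d[2]
def tri(r1,r2):
    A=np.stack([r1[1],-r2[1]],1);t=np.linalg.lstsq(A,r2[0]-r1[0],rcond=None)[0]
    a=r1[0]+t[0]*r1[1];b=r2[0]+t[1]*r2[1];return (a+b)/2,np.linalg.norm(a-b)
E
python3 - <<'E'
from h import *
sc=arm.camera_model("scene");si=arm.camera_model("side")
S=lambda x,y:(145+(x-1.4)/3.8,165+(y-1.4)/3.8); D=lambda x,y:(145+(x-1.5)/4,180+(y-1.5)/4)
np.set_printoptions(precision=4,suppress=True)
# dark bar masks
for n,m,(x0,x1,y0,y1) in [("scene",sc,(297,325,198,225)),("side",si,(258,290,186,202))]:
    im=cv2.imread(f"pics/{n}0.png")[y0:y1,x0:x1].max(2);ys,xs=np.where(im<50)
    c=np.array([xs.mean()+x0,ys.mean()+y0]);print(n,len(xs),c,plane(m,c,.085),xs.min()+x0,xs.max()+x0,ys.min()+y0,ys.max()+y0)
for nm,a,b in [("Tbar L/far",(600,165),(468,62)),("h far corner",(275,183),(238,180)),("h near corner",(338,238),(385,186)),]:
    print(nm,tri(ray(sc,S(*a)),ray(si,D(*b))),plane(sc,S(*a),.078),plane(si,D(*b),.078))
# board corners at z=.008, scene and side
for p in [(235,522),(42,285),(770,285)]: print("board sc",plane(sc,S(*p),.008))
for p in [(553,470),(0,450)]: print("board si",plane(si,D(*p),.004))
for p in [(303,110),(533,33),(640,112),(403,200)]: print("lid sc",plane(sc,S(*p),.074))
for p in [(205,32),(396,38),(366,152),(136,145)]: print("lid si",plane(si,D(*p),.074))
E
```

```text
scene 239 [308.     211.0042] [0.5241 0.0071 0.085 ] 298 316 198 222
side 175 [272.8857 195.3371] [0.5191 0.0068 0.085 ] 262 284 191 201
Tbar L/far (array([0.5423, 0.0088, 0.0834]), np.float64(0.0022245178147828936)) [0.5476 0.0054 0.078 ] [ 0.5458 -0.0077  0.078 ]
h far corner (array([0.6189, 0.1592, 0.076 ]), np.float64(0.004868193974102657)) [0.6118 0.1619 0.078 ] [0.6201 0.1586 0.078 ]
h near corner (array([0.5535, 0.1522, 0.0771]), np.float64(0.0016505442927320384)) [0.551  0.1532 0.078 ] [0.5538 0.1524 0.078 ]
board sc [0.459  0.2487 0.008 ]
board sc [0.6794 0.2744 0.008 ]
board sc [ 0.4941 -0.0717  0.008 ]
board si [0.4629 0.2484 0.004 ]
board si [0.6869 0.2742 0.004 ]
lid sc [0.679  0.1184 0.074 ]
lid sc [ 0.6969 -0.0365  0.074 ]
lid sc [ 0.5893 -0.0449  0.074 ]
lid sc [0.5719 0.1081 0.074 ]
lid si [ 0.7022 -0.0355  0.074 ]
lid si [ 0.5944 -0.0472  0.074 ]
lid si [0.5733 0.109  0.074 ]
lid si [0.6825 0.1217 0.074 ]
```

The side view shows the T-bar and handle clearly, and the holder's yaw is about 6.5°. The plunger is near (0.518, 0.008) and the handle near (0.587, 0.156). I'm moving above the plunger, turning the tool by -152° so that joint 7 has room for the twist later.

```bash
python3 -m creep '[[[1.5,-2.9,0,0,0,-7.6,1],[3,-5.8,0,0,0,-15.2,1],[4.5,-8.7,0,0,0,-22.8,1],[6,-11.6,0,0,0,-30.4,1],[7.6,-14.4,0,0,0,-38,1]]]'
python3 -m creep '[[[1.5,-2.9,0,0,0,-7.6,1],[3,-5.8,0,0,0,-15.2,1],[4.5,-8.7,0,0,0,-22.8,1],[6,-11.6,0,0,0,-30.4,1],[7.6,-14.4,0,0,0,-38,1]]]'
python3 -m creep '[[[1.5,-2.9,0,0,0,-7.6,1],[3,-5.8,0,0,0,-15.2,1],[4.5,-8.7,0,0,0,-22.8,1],[6,-11.6,0,0,0,-30.4,1],[7.6,-14.4,0,0,0,-38,1]]]'
python3 -m creep '[[[1.5,-2.9,0,0,0,-7.6,1],[3,-5.8,0,0,0,-15.2,1],[4.5,-8.7,0,0,0,-22.8,1],[6,-11.6,0,0,0,-30.4,1],[7.6,-14.4,0,0,0,-38,1]]]'
python3 -m creep '[[[0,0,0,0,0,0,1],[0,0,0,0,0,0,1]]]'
python3 - <<'E'
from h import *
np.set_printoptions(precision=4,suppress=True)
s=arm.observe();print(s)
np.save("w1.npy",np.r_[s["position"],s["ee_rot"]])
for n in ["wrist"]:
    im=arm.get_image(n);cv2.imwrite(f"pics/{n}1.png",im[:,:,::-1])
E
```

```text
clock: 0.65
position: [0.2876, 0.4428, 0.2058]
ee_rot: [-1.525, -2.747, 0.001]
force: [-0.0, 1.8, 0.7]
width: 0.999
clock: 1.15
position: [0.3635, 0.2988, 0.2059]
ee_rot: [-2.336, -2.101, 0.0]
force: [0.1, 0.3, 0.3]
width: 1.0
clock: 1.65
position: [0.4395, 0.1549, 0.2059]
ee_rot: [-2.892, -1.226, 0.0]
force: [1.2, 0.3, -0.8]
width: 1.002
clock: 2.15
position: [0.5155, 0.011, 0.2059]
ee_rot: [-3.134, -0.217, 0.0]
force: [1.2, 1.3, 0.4]
width: 1.001
clock: 2.35
position: [0.5151, 0.0117, 0.2057]
ee_rot: [3.133, 0.225, -0.001]
force: [-0.3, -0.0, 0.3]
width: 1.0
{'clock': 2.35, 'joints': array([-0.7318,  0.3028,  0.7827,  1.8817, -0.2436,  1.0556, -1.2778]), 'dq': array([-0.0235, -0.0123, -0.0288,  0.0122, -0.0006,  0.0012,  0.0037]), 'joint_efforts': array([  1.7071, -43.3227,   8.557 , -29.8333,   0.0905,  -0.1737,
        -0.111 ]), 'position': array([0.5151, 0.0117, 0.2057]), 'ee_rot': array([ 3.1332,  0.225 , -0.0012]), 'force': array([-0.3142, -0.0228,  0.3287]), 'ft_torque': array([-0.0083,  0.1859,  0.076 ]), 'width': 1.000368829544197}
```

View pics/wrist1.png

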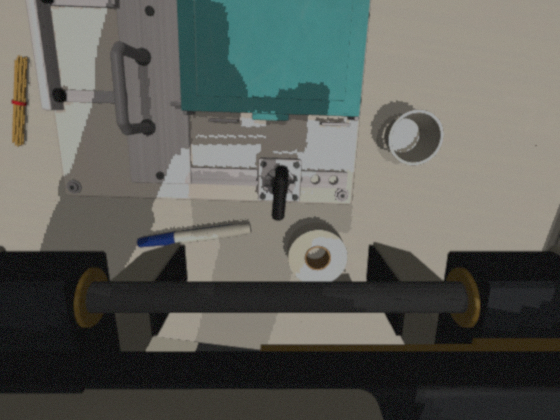

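The wrist view shows the T-bar from about (282,168) to (279,218), the handle from (122,50) to (126,128), and the foot plate at (280,180). Next I'll get metric positions.

```bash
python3 - <<'E'
from h import *
from scipy.spatial.transform import Rotation as R
np.set_printoptions(precision=4,suppress=True)
w=np.load("w1.npy");T=np.eye(4);T[:3,:3]=R.from_rotvec(w[3:]).as_matrix();T[:3,3]=w[:3]
m=arm.camera_model("wrist");T=T@np.array(m["T_tool_cam"]);print("cam",T[:3,3])
im=cv2.imread("pics/wrist1.png");x0,x1,y0,y1=262,300,150,226
c=im[y0:y1,x0:x1];k=(c.max(2)<45).astype(np.uint8);cn=max(cv2.findContours(k,0,2)[0],key=cv2.contourArea)
r=cv2.minAreaRect(cn);b=cv2.boxPoints(r)+[x0,y0];print(r[1],b)
for p in b: print(p,plane(m,p,.094,T))
for nm,p,z in [("hand far",(121,47),.078),("hand near",(125,128),.078),("board nl",(65,199),.008),("board nr",(351,203),.008),("lid nl",(181,109),.074),("lid nr",(360,117),.074),("screwNL",(73,187),.009),("screwNR",(341,195),.009)]:
    print(nm,plane(m,p,z,T))
cv2.imwrite("pics/w1z.png",cv2.resize(im[20:230,60:300],None,fx=2.8,fy=2.8,interpolation=2))
E
```

```text
cam [0.5886 0.0223 0.3837]
(53.0, 16.0) [[271. 166.]
 [287. 166.]
 [287. 219.]
 [271. 219.]]
[271. 166.] [0.5436 0.0205 0.094 ]
[287. 166.] [0.5456 0.0069 0.094 ]
[287. 219.] [ 0.4983 -0.0004  0.094 ]
[271. 219.] [0.4963 0.0138 0.094 ]
hand far [0.6214 0.157  0.078 ]
hand near [0.556  0.1522 0.078 ]
board nl [0.4589 0.2482 0.008 ]
board nr [ 0.5011 -0.077   0.008 ]
lid nl [0.579  0.1056 0.074 ]
lid nr [ 0.5948 -0.0515  0.074 ]
screwNL [0.4748 0.2383 0.009 ]
screwNR [ 0.509  -0.0635  0.009 ]
```

View pics/w1z.png

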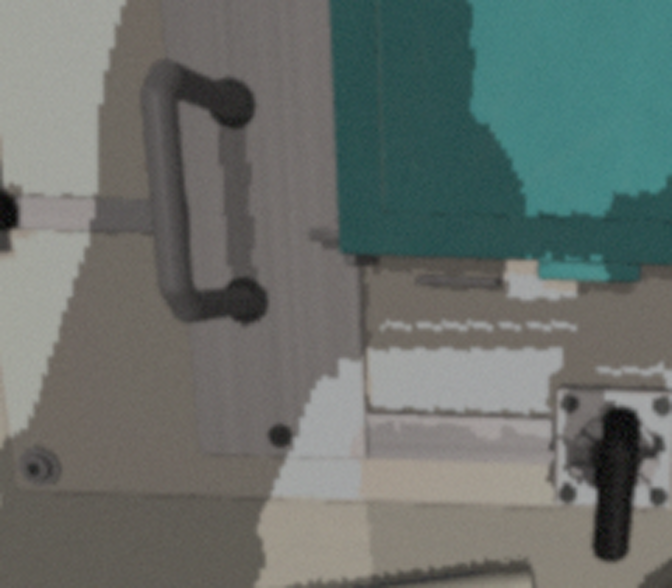

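```bash
python3 -m creep '[[[0.2,-0.1,-2,0,0,-1,1],[0.4,-0.2,-4,0,0,-2,0.6],[0.5,-0.3,-6,0,0,-2,0.3],[0.5,-0.3,-7,0,0,-2,0],[0.5,-0.3,-7,0,0,-2,0]]]'
python3 - <<'E'
from h import *
np.set_printoptions(precision=4,suppress=True)
s=arm.observe();print(s["position"],s["ee_rot"],s["joints"])
np.save("w2.npy",np.r_[s["position"],s["ee_rot"]])
im=arm.get_image("wrist");cv2.imwrite(f"pics/wrist2.png",im[:,:,::-1])
E
```

```text
clock: 2.9
position: [0.519, 0.0103, 0.1349]
ee_rot: [-3.137, -0.174, 0.004]
force: [-0.8, -0.5, -0.3]
width: 0.698
[0.519  0.0103 0.1349] [-3.1366 -0.1743  0.0041] [-0.6712  0.402   0.7386  1.959  -0.3402  0.9095 -1.2188]
```

View pics/wrist2.png

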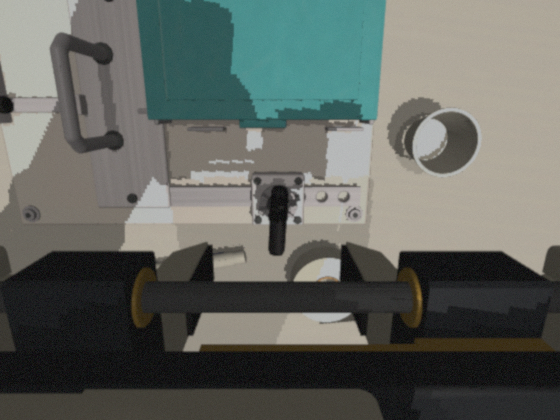

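```bash
python3 - <<'E'
from h import *
from scipy.spatial.transform import Rotation as R
np.set_printoptions(precision=4,suppress=True)
w=np.load("w2.npy");T=np.eye(4);T[:3,:3]=R.from_rotvec(w[3:]).as_matrix();T[:3,3]=w[:3]
m=arm.camera_model("wrist");T=T@np.array(m["T_tool_cam"]);print("cam",T[:3,3])
im=cv2.imread("pics/wrist2.png")
cv2.imwrite("pics/w2z.png",cv2.resize(im[160:265,230:320],None,fx=5.6,fy=5.6,interpolation=2))
for nm,p,z in [("far top",(280,188),.090),("near top",(277,253),.094),("board nl",(22,222),.008),("board nr",(365,224),.008),("bridge nl",(257.5,219.5),.028),("bridge nr",(297.5,219.5),.028),("bridge fl",(257.5,182),.028),("bridge fr",(298.5,182),.028),("h far",(61,44),.078),("h near",(75,143),.078),("h mid",(66,95),.078)]:
    print(nm,plane(m,p,z,T))
E
```

```text
cam [0.5932 0.0184 0.3128]
far top [0.544  0.0106 0.09  ]
near top [0.4985 0.0075 0.094 ]
board nl [0.466  0.2472 0.008 ]
board nr [ 0.5001 -0.0765  0.008 ]
bridge nl [0.4998 0.025  0.028 ]
bridge nr [ 0.5037 -0.0102  0.028 ]
bridge fl [0.5334 0.0282 0.028 ]
bridge fr [ 0.5373 -0.0067  0.028 ]
h far [0.6188 0.1589 0.078 ]
h near [0.5571 0.1532 0.078 ]
h mid [0.588  0.1575 0.078 ]
```

View pics/w2z.png

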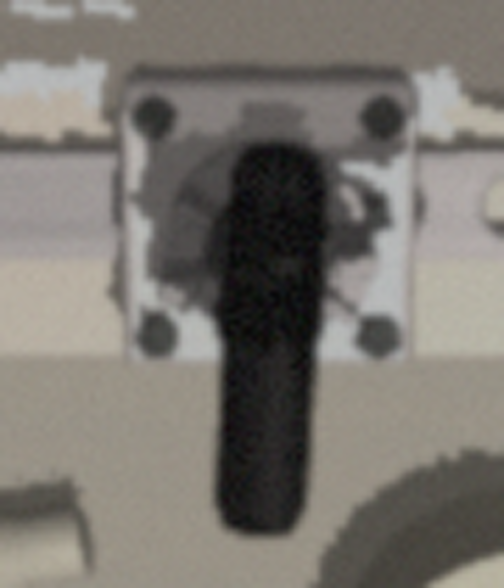

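Bar and bridge centres agree at about (0.5195, 0.009), with a yaw of about 5–6°. I'm descending and gripping gently.

```bash
python3 -m creep '[[[0,0,-1.5,0,0,-1,0],[0,0,-3,0,0,-1,0],[0,0,-4.2,0,0,-1,0],[0,0,-5.1,0,0,-1,0],[0,0,-5.1,0,0,-1,0]]]'
python3 - <<'E'
from h import *
np.set_printoptions(precision=4,suppress=True)
s=arm.observe();print(s["position"],s["ee_rot"],s["force"])
im=arm.get_image("wrist");cv2.imwrite(f"pics/wrist3.png",im[:,:,::-1])
im=arm.get_image("side")[160:260,180:340];cv2.imwrite(f"pics/side3.png",cv2.resize(im[:,:,::-1],None,fx=5,fy=5))
E
```

```text
clock: 3.45
position: [0.5198, 0.0094, 0.0844]
ee_rot: [3.138, 0.144, -0.002]
force: [0.4, -0.3, 0.3]
width: 0.501
[0.5198 0.0094 0.0844] [ 3.1382  0.1441 -0.0019] [ 0.4193 -0.2757  0.3329]
```

View pics/wrist3.png

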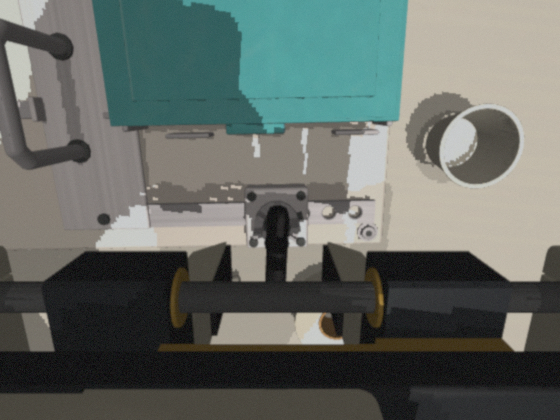

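View pics/side3.png

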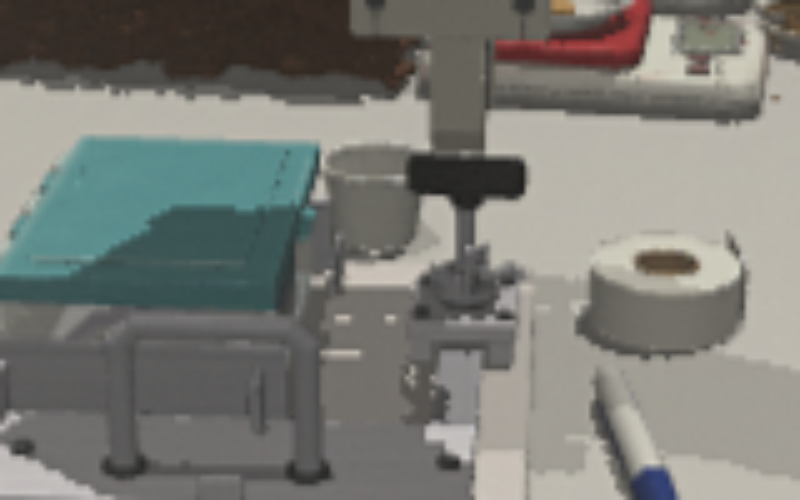

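The bar sits centred between the fingers (wrist px 277) and the finger lines up with the bar's middle in the side view. Closing now.

```bash
python3 -m creep '[[[0,0,0,0,0,0,-0.6],[0,0,0,0,0,0,-1],[0,0,0,0,0,0,-1],[0,0,0,0,0,0,-1],[0,0,0,0,0,0,-1]]]' 30
python3 -m creep '[[[0,0,0,0,0,0,-1],[0,0,0,0,0,0,-1]]]'
python3 - <<'E'
from h import *
np.set_printoptions(precision=4,suppress=True)
s=arm.observe();print(s["position"],s["ee_rot"],s["force"],s["ft_torque"],s["width"]*92)
E
```

```text
clock: 4.05
position: [0.5203, 0.0093, 0.085]
ee_rot: [-3.138, -0.144, -0.0]
force: [-0.2, -0.4, -0.3]
width: 0.112
clock: 4.25
position: [0.5203, 0.0092, 0.0849]
ee_rot: [3.138, 0.144, -0.0]
force: [-0.8, -1.2, -0.6]
width: 0.006
[0.5203 0.0092 0.0849] [ 3.1383  0.1438 -0.0001] [-0.7648 -1.157  -0.5618] [-0.0262  0.2184 -0.0206] 0.5288881805149663
```

Width reads as fully shut, which isn't right for a 12 mm bar. I'll look.

```bash
python3 - <<'E'
from h import *
im=arm.get_image("wrist");cv2.imwrite(f"pics/wrist4.png",im[:,:,::-1])
im=arm.get_image("side")[160:260,180:340];cv2.imwrite(f"pics/side4.png",cv2.resize(im[:,:,::-1],None,fx=5,fy=5))
im=arm.get_image("scene")[150:260,240:400];cv2.imwrite(f"pics/scene4.png",cv2.resize(im[:,:,::-1],None,fx=5,fy=5))
print(arm.observe()["width"])
E
```

```text
0.0062430106768272785
```

View pics/wrist4.png

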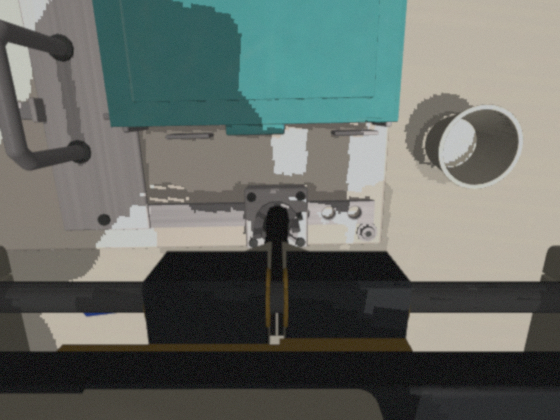

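View pics/side4.png

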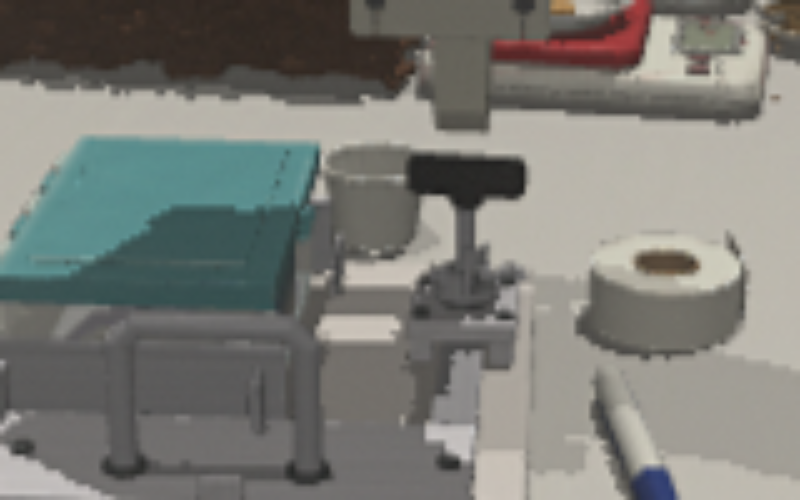

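View pics/scene4.png

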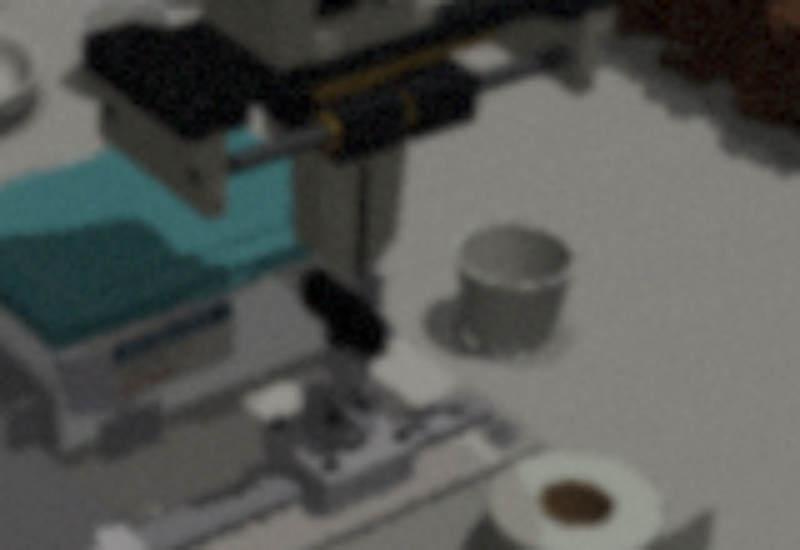

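```bash
python3 - <<'E'
from h import *
np.set_printoptions(precision=4,suppress=True)
sc=arm.camera_model("scene");si=arm.camera_model("side")
def P(n,z): return (240+z[0]/5,150+z[1]/5) if n=="sc" else (180+z[0]/5,160+z[1]/5)
print("tip",tri(ray(sc,P("sc",(350,272))),ray(si,P("si",(462,128)))))
print("tip si plane x", [ (h,plane(si,P("si",(462,128)),h)) for h in (.068,.095,.105,.115)])
print("tip sc", [ (h,plane(sc,P("sc",(350,275)),h)) for h in (.068,.095,.105,.115)])
print("tbar ctr",tri(ray(sc,P("sc",(345,312))),ray(si,P("si",(467,175)))))
E
```

```text
tip (array([0.5197, 0.0061, 0.1046]), np.float64(0.003785337284464231))
tip si plane x [(0.068, array([ 0.5371, -0.1002,  0.068 ])), (0.095, array([ 0.5254, -0.0253,  0.095 ])), (0.105, array([0.5211, 0.0024, 0.105 ])), (0.115, array([0.5168, 0.0301, 0.115 ]))]
tip sc [(0.068, array([ 0.5637, -0.0221,  0.068 ])), (0.095, array([0.5276, 0.0009, 0.095 ])), (0.105, array([0.5142, 0.0094, 0.105 ])), (0.115, array([0.5009, 0.0179, 0.115 ]))]
tbar ctr (array([0.5176, 0.0089, 0.0864]), np.float64(0.0005155986363906016))
```

Triangulation puts the closed fingertips at z ≈ 0.105, above the bar, although the stated geometry gives 0.068. The wrist view agrees: the fingers look about 20 mm *short* of the TCP. The given tip offset is therefore wrong by about 37 mm, and I'll trust the pictures. I'm opening and going down in stages.

```bash
python3 -m creep '[[[0,0,0,0,0,0,0],[0,0,0,0,0,0,0],[0,0,0,0,0,0,0],[0,0,0,0,0,0,0]]]'
python3 -m creep '[[[0,0,-0.8,0,0,0,0],[0,0,-1.6,0,0,0,0],[0,0,-2.2,0,0,0,0],[0,0,-2.2,0,0,0,0]]]'
python3 - <<'E'
from h import *
im=arm.get_image("side")[160:260,180:340];cv2.imwrite(f"pics/side5.png",cv2.resize(im[:,:,::-1],None,fx=5,fy=5))
im=arm.get_image("scene")[150:260,240:400];cv2.imwrite(f"pics/scene5.png",cv2.resize(im[:,:,::-1],None,fx=5,fy=5))
print(arm.observe()["force"])
E
```

```text
clock: 4.8
position: [0.5203, 0.0092, 0.0849]
ee_rot: [3.138, 0.144, 0.0]
force: [-0.2, -0.1, -0.0]
width: 0.295
clock: 5.2
position: [0.5194, 0.0091, 0.0618]
ee_rot: [3.138, 0.143, -0.003]
force: [0.1, 0.5, 0.5]
width: 0.498
[-0.31420868 -0.40728007 -0.28390845]
```

View pics/side5.png

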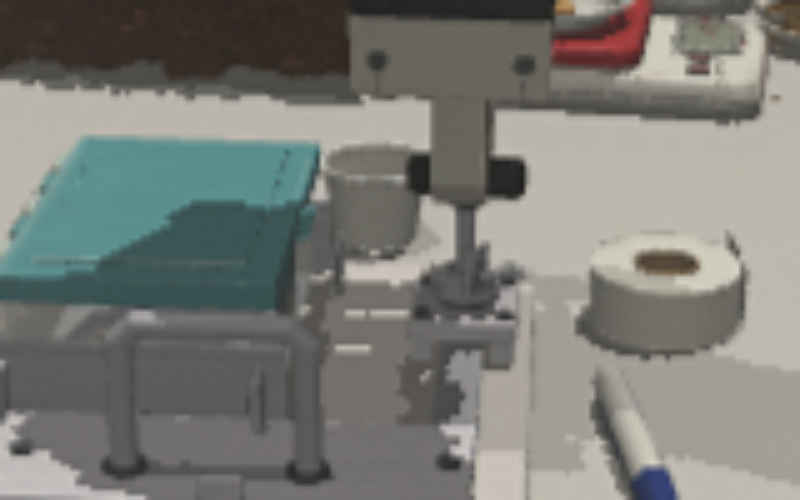

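View pics/scene5.png

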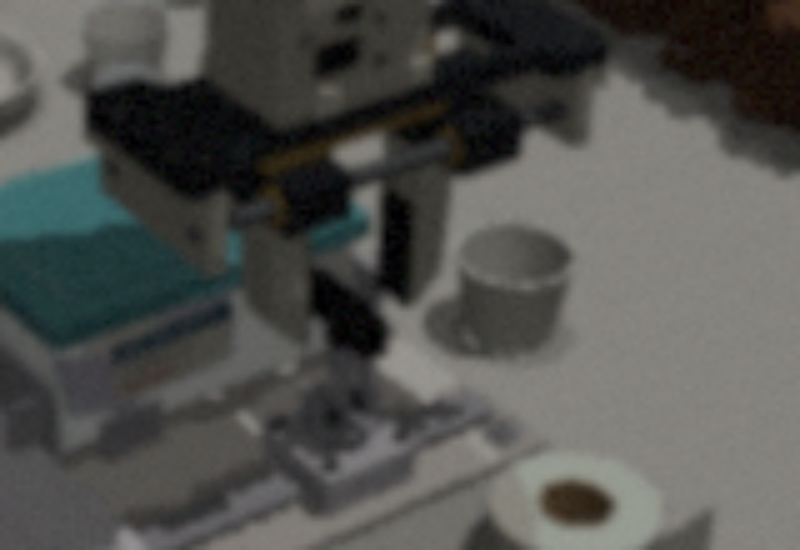

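```bash
python3 - <<'E'
from h import *
np.set_printoptions(precision=4,suppress=True)
sc=arm.camera_model("scene");si=arm.camera_model("side")
def P(n,z): return (240+z[0]/5,150+z[1]/5) if n=="sc" else (180+z[0]/5,160+z[1]/5)
for h in (.075,.08,.085,.09): print(h,plane(si,P("si",(462,199)),h),plane(sc,P("sc",(305,345)),h))
print("bracket",[plane(si,P("si",(450,98)),h) for h in (.11,.12,.13,.14)])
E
```

```text
0.075 [0.5199 0.0072 0.075 ] [0.5192 0.0255 0.075 ]
0.08 [0.518  0.0197 0.08  ] [0.5128 0.0293 0.08  ]
0.085 [0.516  0.0322 0.085 ] [0.5065 0.0332 0.085 ]
0.09 [0.5141 0.0447 0.09  ] [0.5001 0.0371 0.09  ]
bracket [array([ 0.5301, -0.0205,  0.11  ]), array([0.5254, 0.0085, 0.12  ]), array([0.5207, 0.0375, 0.13  ]), array([0.516 , 0.0665, 0.14  ])]
```

Tips are now at about 0.083, so the tip offset is about +21 mm behind the TCP. Going down 1.5 cm more and gripping.

```bash
python3 -m creep '[[[-0.1,0,-0.6,0,0,0,0],[-0.1,0,-1.2,0,0,0,0],[-0.1,0,-1.5,0,0,0,-0.5],[-0.1,0,-1.5,0,0,0,-1],[-0.1,0,-1.5,0,0,0,-1]]]' 30
python3 -m creep '[[[0,0,0,0,0,0,-1],[0,0,0,0,0,0,-1],[0,0,0,0,0,0,-1],[0,0,0,0,0,0,-1]]]'
python3 - <<'E'
from h import *
np.set_printoptions(precision=4,suppress=True)
s=arm.observe();print(s["position"],s["ee_rot"],s["force"],s["ft_torque"],s["width"]*92)
im=arm.get_image("side")[160:260,180:340];cv2.imwrite(f"pics/side6.png",cv2.resize(im[:,:,::-1],None,fx=5,fy=5))
E
```

```text
clock: 5.8
position: [0.5192, 0.0091, 0.0479]
ee_rot: [3.138, 0.143, -0.0]
force: [0.1, -1.1, 0.3]
width: 0.284
clock: 6.2
position: [0.5194, 0.0093, 0.0481]
ee_rot: [-3.138, -0.144, -0.0]
force: [-0.7, 0.7, 1.3]
width: 0.127
[0.5194 0.0093 0.0481] [-3.1382 -0.1438 -0.0004] [-0.7257  0.6772  1.2721] [ 0.0572  0.2763 -0.0336] 11.72595977056689
```

View pics/side6.png

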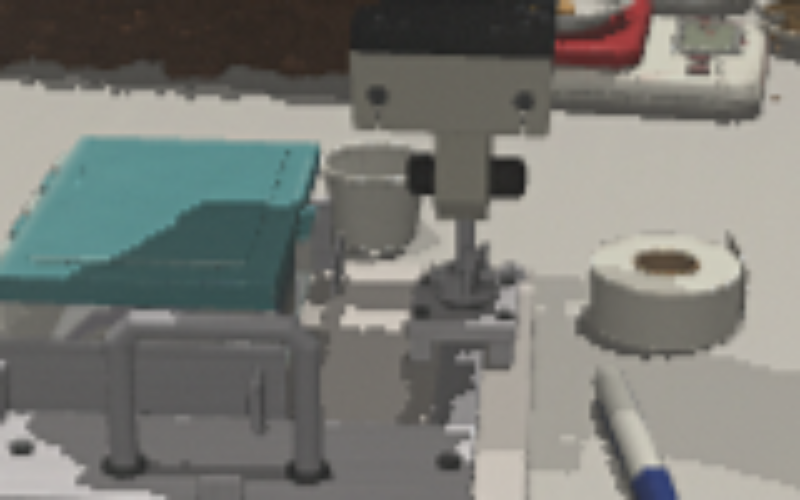

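The side view shows the fingers on the bar, at zoomed px (462,175), and the width is 11.7 mm. Lifting.

```bash
python3 -m creep '[[[0,0,0.2,0,0,0,-1],[0,0,0.5,0,0,0,-1],[0,0,0.8,0,0,0,-1],[0,0,1.0,0,0,0,-1],[0,0,1.0,0,0,0,-1]]]'
python3 -m creep '[[[0,0,0.2,0,0,0,-1],[0,0,0.4,0,0,0,-1],[0,0,0.4,0,0,0,-1],[0,0,0.4,0,0,0,-1]]]'
python3 - <<'E'
from h import *
np.set_printoptions(precision=4,suppress=True)
s=arm.observe();print(s["position"],s["ee_rot"],s["force"],s["ft_torque"],s["width"]*92)
im=arm.get_image("side")[160:260,180:340];cv2.imwrite(f"pics/side7.png",cv2.resize(im[:,:,::-1],None,fx=5,fy=5))
E
```

```text
clock: 6.75
position: [0.5192, 0.0093, 0.0581]
ee_rot: [-3.138, -0.144, 0.0]
force: [3.1, 1.0, -9.3]
width: 0.132
clock: 7.15
position: [0.5192, 0.0093, 0.062]
ee_rot: [-3.138, -0.144, 0.0]
force: [3.4, 1.1, -11.4]
width: 0.127
[0.5192 0.0093 0.062 ] [-3.1382 -0.1436  0.0002] [  3.3641   1.1304 -11.3921] [ 0.243  -0.4868 -0.0033] 11.683186136796257
```

View pics/side7.png

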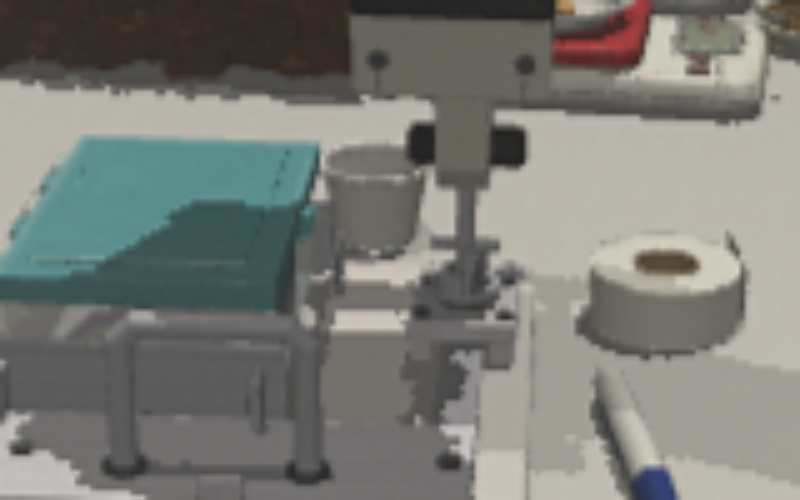

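The plunger is up 13.9 mm at about 11 N with no slip. I'm turning counter-clockwise, quickly up to 35° and then in small steps, watching the moment.

```bash
cat > chk.py <<'E'
from h import *
import sys
np.set_printoptions(precision=3,suppress=True)
s=arm.observe();r=s["ee_rot"];r=r if r[0]<0 else -r
yaw=2*np.degrees(np.arctan2(-r[1],-r[0]))
print("yaw %.2f"%yaw,"pos",s["position"],"F",s["force"],"M",s["ft_torque"],"w %.1f"%(s["width"]*92),"t",s["clock"])
lim=float(sys.argv[1]) if len(sys.argv)>1 else 9
b=float(sys.argv[2]) if len(sys.argv)>2 else 0
sys.exit(1 if abs(s["ft_torque"][2]-b)>lim else 0)
E
python3 chk.py
python3 -m creep '[[[0.1,0,0,0,0,4,-1],[0.1,0,0,0,0,8,-1],[0.1,0,0,0,0,12,-1],[0.1,0,0,0,0,16,-1],[0.1,0,0,0,0,20,-1]]]' >/dev/null; python3 chk.py 0.1 && python3 -m creep '[[[0,0,0,0,0,3,-1],[0,0,0,0,0,6,-1],[0,0,0,0,0,9,-1],[0,0,0,0,0,12,-1],[0,0,0,0,0,15,-1]]]' >/dev/null; python3 chk.py; python3 -m creep '[[[0,0,0,0,0,0,-1]]]' >/dev/null; python3 chk.py
```

```text
yaw 5.24 pos [0.519 0.009 0.062] F [  2.826   0.519 -10.496] M [ 0.273 -0.455 -0.077] w 12.0 t 7.2
yaw 25.41 pos [0.519 0.01  0.062] F [  0.387   2.573 -11.346] M [ 0.521 -0.03  -0.03 ] w 11.9 t 7.7
yaw 40.38 pos [0.519 0.01  0.061] F [ -0.152   2.969 -10.067] M [ 0.644  0.073 -0.025] w 12.0 t 8.2
yaw 40.31 pos [0.519 0.01  0.062] F [ -0.795   3.95  -10.927] M [0.737 0.199 0.083] w 11.3 t 8.3
```

```bash
C="python3 chk.py 0.12"
python3 -m creep '[[[0,0.1,0,0,0,1,-1],[0,0.1,0,0,0,2,-1],[0,0.1,0,0,0,2,-1]]]' >/dev/null; $C &&
python3 -m creep '[[[0,0,0,0,0,1,-1],[0,0,0,0,0,2,-1],[0,0,0,0,0,2,-1]]]' >/dev/null && $C &&
python3 -m creep '[[[0,0,0,0,0,1,-1],[0,0,0,0,0,2,-1],[0,0,0,0,0,2,-1]]]' >/dev/null && $C &&
python3 -m creep '[[[0,0,0,0,0,1,-1],[0,0,0,0,0,2,-1],[0,0,0,0,0,2,-1]]]' >/dev/null && $C &&
python3 -m creep '[[[0,0,0,0,0,1,-1],[0,0,0,0,0,2,-1],[0,0,0,0,0,2,-1]]]' >/dev/null && $C &&
python3 -m creep '[[[0,0,0,0,0,1,-1],[0,0,0,0,0,2,-1],[0,0,0,0,0,2,-1]]]' >/dev/null && $C
```

```text
yaw 42.24 pos [0.519 0.01  0.062] F [ -2.724   0.315 -11.852] M [0.126 0.691 0.011] w 11.7 t 8.6
yaw 44.28 pos [0.519 0.01  0.062] F [ -6.365   1.181 -11.957] M [0.013 1.202 0.034] w 11.7 t 8.9
yaw 46.26 pos [0.519 0.01  0.062] F [ -5.902   1.532 -10.156] M [-0.003  1.217 -0.002] w 11.7 t 9.2
yaw 48.26 pos [0.519 0.01  0.062] F [ -6.306   1.063 -11.784] M [ 0.074  1.287 -0.032] w 12.1 t 9.5
yaw 50.26 pos [0.519 0.01  0.062] F [ -5.804   1.749 -10.511] M [ 0.047  1.328 -0.06 ] w 11.7 t 9.8
yaw 52.26 pos [0.519 0.01  0.062] F [ -5.266   0.775 -12.122] M [ 0.099  1.312 -0.028] w 11.6 t 10.1
```

```bash
C="python3 chk.py 0.11"
python3 -m creep '[[[-0.1,0,0,0,0,1,-1],[-0.1,0,0,0,0,2,-1],[-0.1,0,0,0,0,2,-1]]]' >/dev/null; $C &&
python3 -m creep '[[[0,0,0,0,0,1,-1],[0,0,0,0,0,2,-1],[0,0,0,0,0,2,-1]]]' >/dev/null && $C &&
python3 -m creep '[[[0,0,0,0,0,1,-1],[0,0,0,0,0,2,-1],[0,0,0,0,0,2,-1]]]' >/dev/null && $C &&
python3 -m creep '[[[0,0,0,0,0,1,-1],[0,0,0,0,0,2,-1],[0,0,0,0,0,2,-1]]]' >/dev/null && $C &&
python3 -m creep '[[[0,0,0,0,0,1,-1],[0,0,0,0,0,2,-1],[0,0,0,0,0,2,-1]]]' >/dev/null && $C &&
python3 -m creep '[[[0,0,0,0,0,1,-1],[0,0,0,0,0,2,-1],[0,0,0,0,0,2,-1]]]' >/dev/null && $C
```

```text
yaw 54.28 pos [0.519 0.01  0.062] F [ -4.03    0.862 -12.528] M [0.042 0.901 0.032] w 11.6 t 10.4
yaw 56.30 pos [0.519 0.01  0.062] F [ -4.132   1.065 -11.963] M [0.03  1.042 0.013] w 11.8 t 10.7
yaw 58.30 pos [0.519 0.01  0.062] F [ -4.937   0.647 -10.99 ] M [-0.042  1.132  0.008] w 11.9 t 11.0
yaw 60.32 pos [0.519 0.01  0.062] F [ -5.099   0.153 -11.829] M [0.021 1.195 0.039] w 11.9 t 11.3
yaw 62.32 pos [0.519 0.01  0.062] F [ -5.377   0.912 -10.808] M [0.028 1.142 0.018] w 11.9 t 11.6
yaw 64.32 pos [0.519 0.01  0.062] F [ -4.476   0.6   -10.376] M [-0.022  1.208  0.035] w 11.7 t 11.9
```

```bash
C="python3 chk.py 0.1"
python3 -m creep '[[[-0.1,0,0,0,0,1,-1],[-0.1,0,0,0,0,1,-1]]]' >/dev/null; $C &&
python3 -m creep '[[[0,0,0,0,0,1,-1],[0,0,0,0,0,1,-1]]]' >/dev/null && $C &&
python3 -m creep '[[[0,0,0,0,0,1,-1],[0,0,0,0,0,1,-1]]]' >/dev/null && $C &&
python3 -m creep '[[[0,0,0,0,0,1,-1],[0,0,0,0,0,1,-1]]]' >/dev/null && $C &&
python3 -m creep '[[[0,0,0,0,0,1,-1],[0,0,0,0,0,1,-1]]]' >/dev/null && $C &&
python3 -m creep '[[[0,0,0,0,0,1,-1],[0,0,0,0,0,1,-1]]]' >/dev/null && $C &&
python3 -m creep '[[[0,0,0,0,0,1,-1],[0,0,0,0,0,1,-1]]]' >/dev/null && $C &&
python3 -m creep '[[[0,0,0,0,0,1,-1],[0,0,0,0,0,1,-1]]]' >/dev/null && $C &&
python3 -m creep '[[[0,0,0,0,0,1,-1],[0,0,0,0,0,1,-1]]]' >/dev/null && $C &&
python3 -m creep '[[[0,0,0,0,0,1,-1],[0,0,0,0,0,1,-1]]]' >/dev/null && $C
```

```text
yaw 65.32 pos [0.519 0.01  0.062] F [ -2.859  -0.093 -12.187] M [ 0.003  0.606 -0.032] w 11.9 t 12.1
yaw 66.30 pos [0.519 0.01  0.062] F [ -1.15    0.521 -11.379] M [0.001 0.431 0.026] w 12.1 t 12.3
yaw 67.30 pos [0.519 0.01  0.062] F [ -1.268   1.003 -11.751] M [0.05  0.316 0.026] w 12.1 t 12.5
yaw 68.29 pos [0.519 0.01  0.062] F [ -0.511   1.804 -11.44 ] M [0.049 0.161 0.007] w 11.9 t 12.7
yaw 69.29 pos [0.519 0.01  0.062] F [  1.325   1.039 -12.031] M [ 0.139 -0.053 -0.003] w 12.1 t 12.9
yaw 70.29 pos [0.519 0.01  0.062] F [  1.418   0.836 -10.418] M [ 0.141 -0.169  0.024] w 11.5 t 13.1
yaw 71.29 pos [0.519 0.01  0.062] F [  2.45    0.199 -12.088] M [ 0.131 -0.309  0.011] w 11.8 t 13.3
yaw 72.30 pos [0.519 0.01  0.062] F [  1.263   1.072 -11.641] M [ 0.125 -0.423  0.002] w 11.9 t 13.5
yaw 73.29 pos [0.519 0.01  0.062] F [  2.206   0.799 -10.757] M [ 0.208 -0.404  0.019] w 11.8 t 13.7
yaw 74.30 pos [0.518 0.01  0.062] F [  2.972   1.837 -11.832] M [ 0.2   -0.562  0.097] w 11.9 t 13.9
```

```bash
for i in 1 2 3; do python3 chk.py; python3 -c "
from cell import arm
arm.get_image('side')"; done; python3 - <<'E'
from h import *
from cell import arm
a=arm.get_image("wrist");cv2.imwrite("pics/wrist8.png",a[:,:,::-1])
im=arm.get_image("side")[150:260,200:330];cv2.imwrite(f"pics/side8.png",cv2.resize(im[:,:,::-1],None,fx=5.5,fy=5.5))
E
```

```text
yaw 74.30 pos [0.518 0.01  0.062] F [  2.972   1.837 -11.832] M [ 0.2   -0.562  0.097] w 11.9 t 13.9
yaw 74.25 pos [0.518 0.01  0.062] F [  2.047   1.727 -10.7  ] M [ 0.226 -0.569  0.001] w 11.5 t 13.95
yaw 74.24 pos [0.518 0.01  0.062] F [  3.375   1.935 -11.349] M [ 0.222 -0.575  0.072] w 11.6 t 14.0
```

View pics/side8.png

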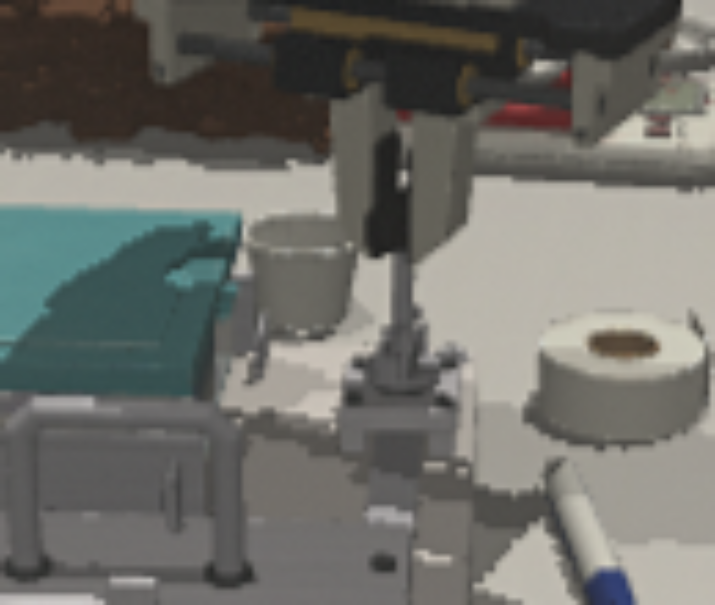

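View pics/wrist8.png

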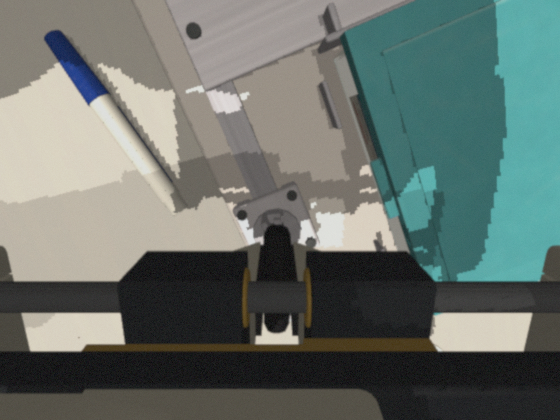

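```bash
cat > avg.py <<'E'
import sys,numpy as np
from cell import arm
F=[];M=[]
for i in range(3):
    s=arm.observe();F.append(s["force"]);M.append(s["ft_torque"]);
    if i<2: arm.get_image("side")
r=s["ee_rot"];r=r if r[0]<0 else -r
m=np.mean(M,0);print("yaw %.2f"%(2*np.degrees(np.arctan2(-r[1],-r[0]))),s["position"].round(4),"F",np.mean(F,0).round(2),"M",m.round(3),s["clock"])
sys.exit(int(abs(m[2])>float(sys.argv[1])))
E
C="python3 avg.py 0.09"
python3 -m creep '[[[0.05,0,0,0,0,1,-1],[0.05,0,0,0,0,1,-1]]]' >/dev/null; $C &&
python3 -m creep '[[[0,0,0,0,0,1,-1],[0,0,0,0,0,1,-1]]]' >/dev/null && $C &&
python3 -m creep '[[[0,0,0,0,0,1,-1],[0,0,0,0,0,1,-1]]]' >/dev/null && $C &&
python3 -m creep '[[[0,0,0,0,0,1,-1],[0,0,0,0,0,1,-1]]]' >/dev/null && $C &&
python3 -m creep '[[[0,0,0,0,0,1,-1],[0,0,0,0,0,1,-1]]]' >/dev/null && $C
```

```text
yaw 75.24 [0.5185 0.0102 0.0618] F [  1.23   1.95 -11.44] M [ 0.235 -0.332  0.013] 14.45
yaw 76.24 [0.5185 0.0102 0.0619] F [  0.82   1.78 -11.64] M [ 0.306 -0.216  0.009] 14.75
yaw 77.24 [0.5185 0.0103 0.0618] F [  0.61   2.23 -11.61] M [ 0.308 -0.092 -0.   ] 15.05
yaw 78.24 [0.5185 0.0103 0.0618] F [ -0.27   2.19 -11.08] M [0.349 0.029 0.01 ] 15.35
yaw 79.24 [0.5186 0.0102 0.0619] F [ -0.66   2.02 -11.95] M [0.379 0.147 0.018] 15.65
```

```bash
C="python3 avg.py 0.06"
python3 -m creep '[[[0,0,0,0,0,1,-1],[0,0,0,0,0,1,-1]]]' >/dev/null; $C &&
python3 -m creep '[[[0,0,0,0,0,1,-1],[0,0,0,0,0,1,-1]]]' >/dev/null && $C &&
python3 -m creep '[[[0,0,0,0,0,1,-1],[0,0,0,0,0,1,-1]]]' >/dev/null && $C &&
python3 -m creep '[[[0,0,0,0,0,1,-1],[0,0,0,0,0,1,-1]]]' >/dev/null && $C &&
python3 -m creep '[[[0,0,0,0,0,1,-1],[0,0,0,0,0,1,-1]]]' >/dev/null && $C &&
python3 -m creep '[[[0,0,0,0,0,1,-1],[0,0,0,0,0,1,-1]]]' >/dev/null && $C
```

```text
yaw 80.24 [0.5186 0.0102 0.0619] F [ -0.91   2.32 -11.14] M [0.375 0.274 0.039] 15.95
yaw 81.24 [0.5186 0.0102 0.0619] F [ -1.31   2.44 -11.32] M [ 0.4    0.389 -0.012] 16.25
yaw 82.24 [0.5186 0.0102 0.0619] F [ -1.9    3.05 -11.48] M [0.443 0.502 0.019] 16.55
yaw 83.24 [0.5186 0.0102 0.0619] F [ -3.06   2.26 -11.94] M [ 0.434  0.587 -0.016] 16.85
yaw 84.24 [0.5186 0.0102 0.0619] F [ -3.03   2.81 -11.66] M [0.47  0.702 0.012] 17.15
yaw 85.24 [0.5186 0.0102 0.0619] F [ -3.52   2.49 -11.14] M [0.5   0.795 0.011] 17.45
```

```bash
C="python3 avg.py 0.06"
python3 -m creep '[[[-0.05,0,0,0,0,1,-1],[-0.05,0,0,0,0,1,-1]]]' >/dev/null; $C &&
python3 -m creep '[[[0,0,0,0,0,1,-1],[0,0,0,0,0,1,-1]]]' >/dev/null && $C &&
python3 -m creep '[[[0,0,0,0,0,1,-1],[0,0,0,0,0,1,-1]]]' >/dev/null && $C
python3 - <<'E'
from h import *
a=arm.get_image("wrist");cv2.imwrite("pics/wrist9.png",cv2.resize(a[150:345,180:380,::-1],None,fx=3,fy=3))
im=arm.get_image("side")[150:260,200:330];cv2.imwrite(f"pics/side9.png",cv2.resize(im[:,:,::-1],None,fx=5.5,fy=5.5))
E
```

```text
yaw 86.24 [0.5185 0.0102 0.062 ] F [ -2.1    2.75 -12.51] M [ 0.457  0.518 -0.003] 17.75
yaw 87.24 [0.5185 0.0102 0.062 ] F [ -2.14   2.64 -12.45] M [ 0.48   0.382 -0.037] 18.05
yaw 88.24 [0.5184 0.0102 0.062 ] F [ -1.04   2.71 -12.48] M [ 0.472  0.331 -0.065] 18.35
```

View pics/side9.png

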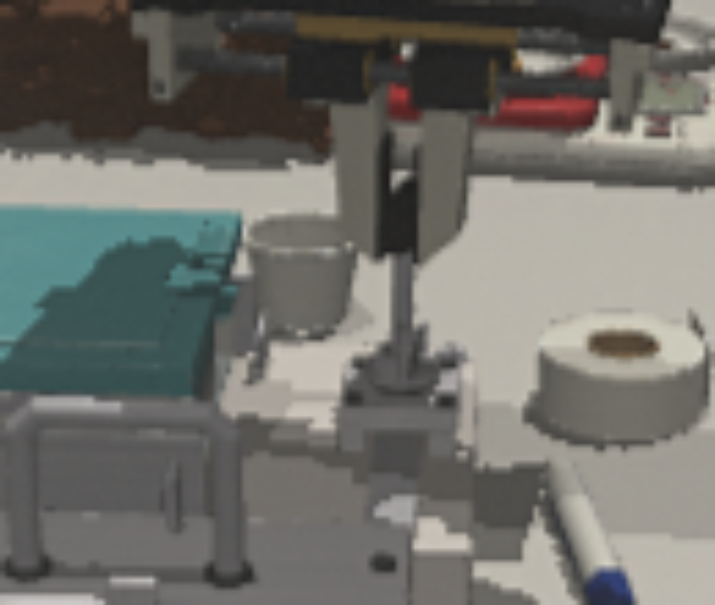

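View pics/wrist9.png

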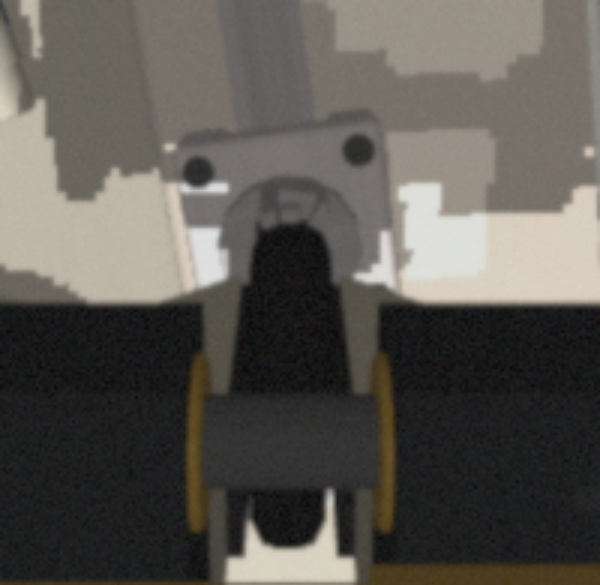

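Torque has started to oppose the turn (-0.037, then -0.065). One more small step will confirm contact.

```bash
python3 -m creep '[[[0,0,0,0,0,0.5,-1],[0,0,0,0,0,0.5,-1]]]' >/dev/null; python3 avg.py 0.09 && python3 -m creep '[[[0,0,0,0,0,0.5,-1],[0,0,0,0,0,0.5,-1]]]' >/dev/null && python3 avg.py 0.09
```

```text
yaw 88.74 [0.5184 0.0102 0.062 ] F [ -1.29   3.01 -12.18] M [ 0.473  0.242 -0.11 ] 18.75
```

The wall is confirmed: contact at a yaw of about 86.6°. The pocket middle should then be at about 83.7°. Backing off and letting down slowly.

```bash
python3 -m creep '[[[0,0,0,0,0,-2,-1],[0,0,0,0,0,-4,-1],[0,0,0,0,0,-4.9,-1],[0,0,0,0,0,-4.9,-1]]]' >/dev/null; python3 avg.py 0.09 
python3 -m creep '[[[0,0,-0.1,0,0,0,-1],[0,0,-0.2,0,0,0,-1],[0,0,-0.3,0,0,0,-1],[0,0,-0.3,0,0,0,-1]]]' >/dev/null; python3 avg.py 0.09 
```

```text
yaw 83.86 [0.5185 0.0102 0.062 ] F [ -0.15   2.2  -12.08] M [0.457 0.099 0.   ] 19.25
yaw 83.84 [0.5184 0.0102 0.0589] F [  0.24   2.93 -10.42] M [ 0.483 -0.022 -0.028] 19.75
```

```bash
python3 -m creep '[[[0,0,-0.05,0,0,0,-1],[0,0,-0.1,0,0,0,-1],[0,0,-0.1,0,0,0,-1]]]' >/dev/null; python3 avg.py 0.09 && python3 -m creep '[[[0,0,-0.05,0,0,0,-1],[0,0,-0.1,0,0,0,-1],[0,0,-0.1,0,0,0,-1]]]' >/dev/null; python3 avg.py 0.09
```

```text
yaw 83.84 [0.5184 0.0102 0.0579] F [  0.67   2.43 -10.59] M [ 0.495 -0.098 -0.008] 20.15
yaw 83.84 [0.5184 0.0102 0.057 ] F [ 0.65  3.   -9.47] M [ 0.483 -0.184 -0.02 ] 20.55
```

The key is below shoulder level with the spring still pulling, so it is in the pocket. Lowering to its floor.

```bash
python3 -m creep '[[[0,0,-0.05,0,0,0,-1],[0,0,-0.1,0,0,0,-1],[0,0,-0.1,0,0,0,-1]]]' >/dev/null; python3 avg.py 0.09 ; python3 -m creep '[[[0,0,-0.05,0,0,0,-1],[0,0,-0.05,0,0,0,-1]]]' >/dev/null; python3 avg.py 0.09
```

```text
yaw 83.84 [0.5185 0.0102 0.0561] F [ 0.64  2.81 -6.76] M [ 0.52  -0.002 -0.016] 20.95
yaw 83.84 [0.5185 0.0102 0.0559] F [-2.45  2.37  2.06] M [ 0.492  0.478 -0.025] 21.25
```

```bash
python3 -m creep '[[[0,0,0,0,0,0,-0.7],[0,0,0,0,0,0,-0.4],[0,0,0,0,0,0,-0.3],[0,0,0,0,0,0,-0.3]]]'; python3 avg.py 1; python3 -m creep '[[[0,0,1,0,0,0,-0.3],[0,0,3,0,0,0,-0.3],[0,0,6,0,0,0,-0.3],[0,0,10,0,0,0,-0.3],[0,0,10,0,0,0,-0.3]]]'
python3 - <<'E'
from h import *
a=arm.get_image("wrist");cv2.imwrite("pics/wrist10.png",a[:,:,::-1])
im=arm.get_image("side")[150:260,200:330];cv2.imwrite(f"pics/side10.png",cv2.resize(im[:,:,::-1],None,fx=5.5,fy=5.5))
E
```

```text
clock: 21.65
position: [0.5184, 0.0099, 0.0554]
ee_rot: [2.338, 2.098, -0.0]
force: [0.2, -0.2, -0.9]
width: 0.333
yaw 83.83 [0.5183 0.0101 0.0554] F [-0.1  -0.03 -0.35] M [-0.063  0.039 -0.012] 21.75
clock: 22.25
position: [0.5215, 0.0101, 0.1607]
ee_rot: [2.335, 2.095, 0.011]
force: [-0.5, -0.2, -0.8]
width: 0.351
```

View pics/side10.png

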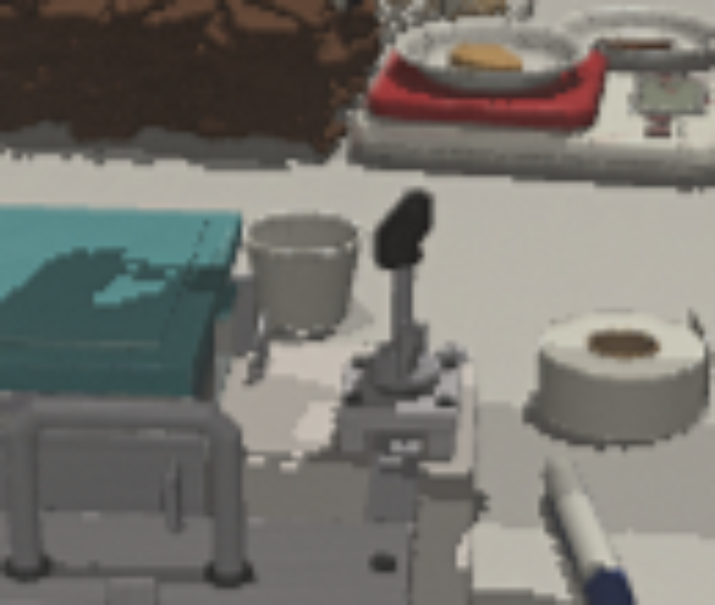

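View pics/wrist10.png

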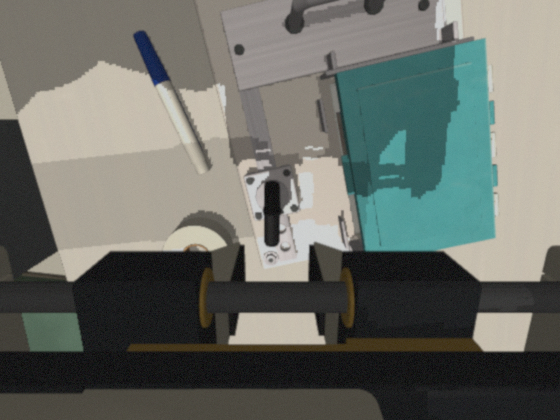

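The plunger stays up by itself and turned: in the side view the bar centre is at about (273.6,191.5), about 8 mm higher than when locked. Now moving over the guide handle, with yaw back to about 6°.

```bash
python3 -m creep '[[[0.7,1.4,0,0,0,-7.8,-0.3],[1.4,2.9,0,0,0,-15.6,-0.3],[2.1,4.4,0,0,0,-23.4,-0.3],[2.8,5.9,0,0,0,-31.2,-0.3],[3.5,7.3,0,0,0,-39,-0.3]]]'
python3 -m creep '[[[0.7,1.4,0,0,0,-7.8,-0.3],[1.4,2.9,0,0,0,-15.6,-0.3],[2.1,4.4,0,0,0,-23.4,-0.3],[2.8,5.9,0,0,0,-31.2,-0.3],[3.5,7.3,0,0,0,-39,-0.3]]]'
python3 -m creep '[[[0,0,0,0,0,0,-0.3],[0,0,0,0,0,0,-0.3]]]'
python3 - <<'E'
from h import *
s=arm.observe();np.save("w3.npy",np.r_[s["position"],s["ee_rot"]]);print(s["position"],s["ee_rot"])
a=arm.get_image("wrist");cv2.imwrite("pics/wrist11.png",a[:,:,::-1])
E
```

```text
clock: 22.85
position: [0.5526, 0.0838, 0.1543]
ee_rot: [-2.907, -1.19, 0.004]
force: [-0.1, -0.7, 0.1]
width: 0.35
clock: 23.35
position: [0.5876, 0.1568, 0.1542]
ee_rot: [3.137, 0.151, -0.003]
force: [1.4, 0.3, 0.6]
width: 0.349
clock: 23.55
position: [0.5875, 0.1556, 0.1544]
ee_rot: [3.136, 0.167, -0.003]
force: [0.7, -1.3, -0.2]
width: 0.348
[0.58745203 0.15560996 0.15439817] [ 3.13563374e+00  1.66675919e-01 -2.89240019e-03]
```

View pics/wrist11.png

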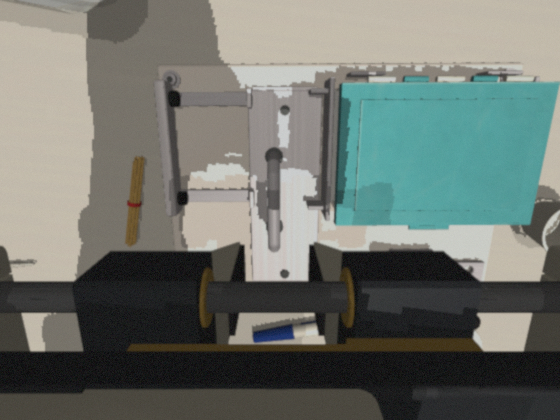

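The handle bar runs from about (273,157) to (275,248), between the fingers. I'll compute its centre.

```bash
python3 - <<'E'
from h import *
from scipy.spatial.transform import Rotation as R
np.set_printoptions(precision=4,suppress=True)
w=np.load("w3.npy");T=np.eye(4);T[:3,:3]=R.from_rotvec(w[3:]).as_matrix();T[:3,3]=w[:3]
m=arm.camera_model("wrist");T=T@np.array(m["T_tool_cam"])
a,b=plane(m,(273.3,158),.078,T),plane(m,(275,246),.078,T);print(a,b,(a+b)/2)
print("lid left",plane(m,(339,84),.074,T),plane(m,(335,224),.074,T), "face",plane(m,(330,84),.048,T),plane(m,(324,215),.048,T))
E
```

```text
[0.6279 0.1621 0.078 ] [0.5575 0.1534 0.078 ] [0.5927 0.1578 0.078 ]
lid left [0.6852 0.1206 0.074 ] [0.5799 0.1072 0.074 ] face [0.6868 0.1234 0.048 ] [0.5789 0.1124 0.048 ]
```

```bash
python3 -m creep '[[[0.2,0.2,-2,0,0,0,-0.3],[0.2,0.2,-4,0,0,0,-0.3],[0.2,0.2,-6,0,0,0,-0.3],[0.2,0.2,-7,0,0,0,-0.3],[0.2,0.2,-7,0,0,0,-0.3]]]'
python3 - <<'E'
from h import *
a=arm.get_image("wrist");cv2.imwrite("pics/wrist12.png",a[:,:,::-1])
im=arm.get_image("scene")[130:280,170:340];cv2.imwrite(f"pics/scene12.png",cv2.resize(im[:,:,::-1],None,fx=4,fy=4))
E
```

```text
clock: 24.1
position: [0.5891, 0.157, 0.0843]
ee_rot: [3.137, 0.16, -0.004]
force: [-0.3, -0.2, -1.0]
width: 0.35
```

View pics/wrist12.png

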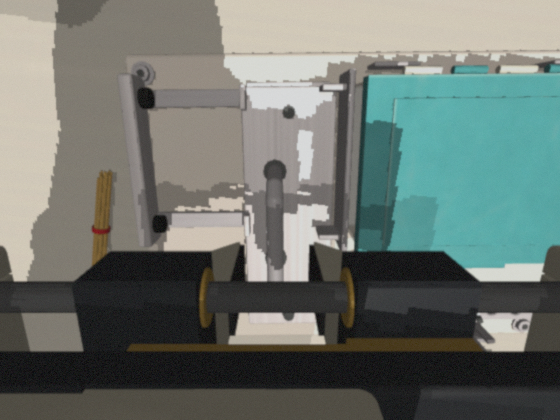

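View pics/scene12.png

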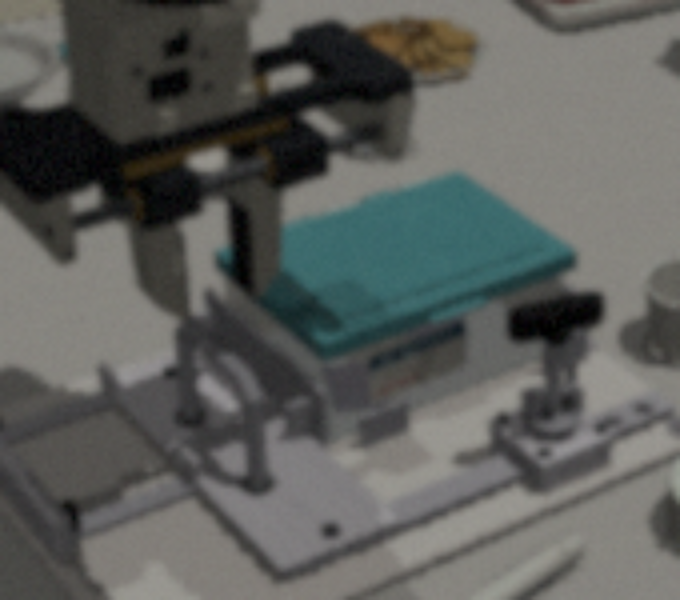

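The handle is midway between the fingers (wrist column about 275). Descending and gripping.

```bash
python3 -m creep '[[[0,0,-1.5,0,0,0,-0.3],[0,0,-3,0,0,0,-0.3],[0,0,-4.3,0,0,0,-0.3],[0,0,-4.3,0,0,0,-0.3]]]'
python3 -m creep '[[[0,0,0,0,0,0,-0.7],[0,0,0,0,0,0,-1],[0,0,0,0,0,0,-1],[0,0,0,0,0,0,-1],[0,0,0,0,0,0,-1]]]' 25; python3 avg.py 1; python3 -c "
from cell import arm;print(arm.observe()['width']*92)"
```

```text
clock: 24.6
position: [0.5886, 0.1579, 0.04]
ee_rot: [3.136, 0.16, -0.006]
force: [-0.8, 0.5, -0.3]
width: 0.346
clock: 25.1
position: [0.5907, 0.1583, 0.0429]
ee_rot: [-3.137, -0.16, -0.001]
force: [1.6, -0.3, 2.5]
width: 0.099
yaw 5.84 [0.5907 0.1583 0.0429] F [0.57 0.1  3.3 ] M [-0.069  0.165  0.033] 25.2
8.94927549601814
```

Gripped (9 mm). Pulling along the holder's +y direction (-0.108, 0.994), slowly.

```bash
python3 -m creep '[[[0,0.2,0,0,0,0,-1],[-0.05,0.5,0,0,0,0,-1],[-0.08,0.8,0,0,0,0,-1],[-0.11,1.0,0,0,0,0,-1],[-0.11,1.0,0,0,0,0,-1]]]'; python3 avg.py 1
python3 -m creep '[[[-0.04,0.4,0,0,0,0,-1],[-0.09,0.8,0,0,0,0,-1],[-0.13,1.2,0,0,0,0,-1],[-0.18,1.6,0,0,0,0,-1],[-0.22,2,0,0,0,0,-1]]]'; python3 avg.py 1
```

```text
clock: 25.7
position: [0.5896, 0.168, 0.0429]
ee_rot: [3.137, 0.16, 0.001]
force: [-0.3, -1.5, 4.7]
width: 0.099
yaw 5.83 [0.5896 0.168  0.0429] F [-0.12 -1.53  5.47] M [-0.408  0.218  0.047] 25.8
clock: 26.3
position: [0.5874, 0.1876, 0.0429]
ee_rot: [3.137, 0.159, 0.001]
force: [0.1, -4.2, 6.2]
width: 0.093
yaw 5.86 [0.5873 0.1888 0.0429] F [-0.49 -2.22  6.67] M [-0.503  0.293 -0.006] 26.4
```

```bash
python3 -m creep '[[[-0.04,0.4,0,0,0,0,-1],[-0.09,0.8,0,0,0,0,-1],[-0.13,1.2,0,0,0,0,-1],[-0.18,1.6,0,0,0,0,-1],[-0.22,2,0,0,0,0,-1]]]'; python3 avg.py 1
python3 - <<'E'
from h import *
im=arm.get_image("side")[150:300,140:330];cv2.imwrite(f"pics/side13.png",cv2.resize(im[:,:,::-1],None,fx=4,fy=4))
im=arm.get_image("scene")[130:280,170:340];cv2.imwrite(f"pics/scene13.png",cv2.resize(im[:,:,::-1],None,fx=4,fy=4))
E
```

```text
clock: 26.9
position: [0.5852, 0.2077, 0.0429]
ee_rot: [3.137, 0.159, 0.001]
force: [-1.1, -3.8, 8.0]
width: 0.096
yaw 5.86 [0.5851 0.2088 0.0429] F [-0.76 -2.43  7.03] M [-0.555  0.31   0.029] 27.0
```

View pics/scene13.png

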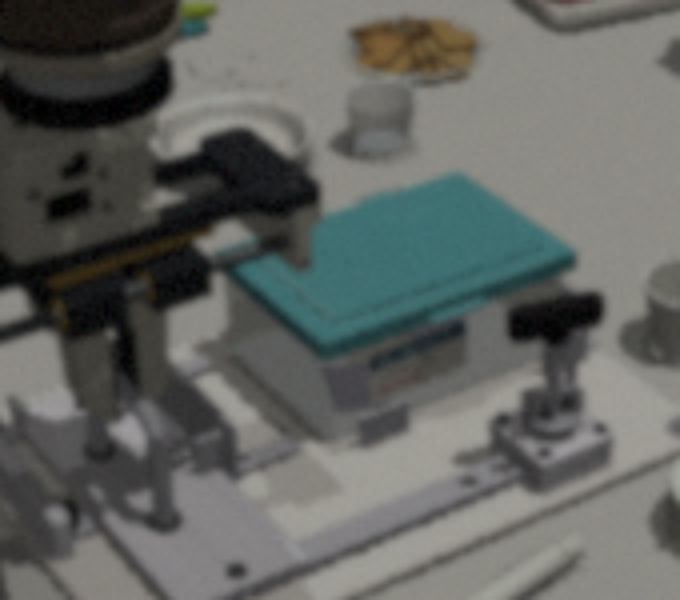

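View pics/side13.png

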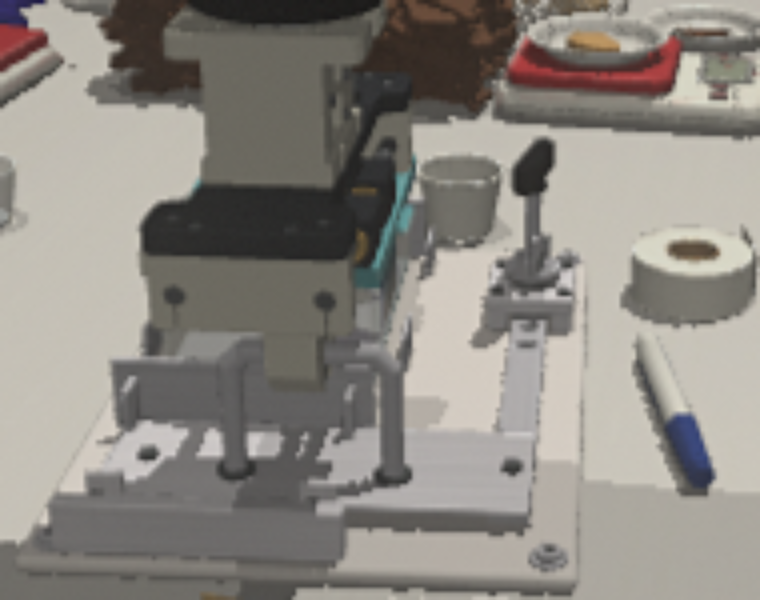

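The guide is out about 50 mm, the box has stayed put and the bar is in the grip. Creeping up to the stops.

```bash
python3 -m creep '[[[-0.02,0.2,0,0,0,0,-1],[-0.04,0.4,0,0,0,0,-1],[-0.07,0.6,0,0,0,0,-1]]]'; python3 avg.py 1
python3 -m creep '[[[-0.01,0.1,0,0,0,0,-1],[-0.02,0.2,0,0,0,0,-1]]]'; python3 avg.py 1
python3 -m creep '[[[-0.01,0.1,0,0,0,0,-1]]]'; python3 avg.py 1
```

```text
clock: 27.4
position: [0.5845, 0.2137, 0.0429]
ee_rot: [3.137, 0.159, 0.001]
force: [-0.1, -3.2, 6.8]
width: 0.1
yaw 5.84 [0.5844 0.2143 0.0429] F [-0.17 -2.07  6.89] M [-0.609  0.216  0.04 ] 27.5
clock: 27.7
position: [0.5843, 0.2157, 0.0429]
ee_rot: [3.137, 0.159, 0.001]
force: [-1.0, -2.5, 6.9]
width: 0.095
yaw 5.82 [0.5842 0.216  0.0429] F [-0.55 -2.74  6.62] M [-0.678  0.28   0.059] 27.8
clock: 27.9
position: [0.5842, 0.2166, 0.0429]
ee_rot: [3.137, 0.159, 0.001]
force: [0.1, -3.3, 7.0]
width: 0.1
yaw 5.82 [0.5841 0.2169 0.0429] F [ 0.13 -3.03  6.56] M [-0.656  0.287  0.047] 28.0
```

```bash
for i in 1; do python3 -m creep '[[[-0.01,0.1,0,0,0,0,-1]]]'>/dev/null; python3 avg.py 1
python3 -m creep '[[[-0.01,0.1,0,0,0,0,-1]]]'>/dev/null; python3 avg.py 1; done
```

```text
yaw 5.82 [0.584  0.218  0.0429] F [ 0.28 -2.67  6.69] M [-0.656  0.259  0.041] 28.2
yaw 5.78 [0.584  0.2179 0.0429] F [-0.59 -6.03  7.11] M [-1.256  0.238  0.026] 28.4
```

```bash
python3 -m creep '[[[-0.01,0.1,0,0,0,0,-1],[-0.01,0.1,0,0,0,0,-1]]]'>/dev/null; python3 avg.py 1
```

```text
yaw 5.74 [0.584  0.218  0.0429] F [-0.06 -7.27  7.37] M [-1.628  0.255  0.06 ] 28.7
```

The guide has stalled on its stops (travel 60 mm, about 7 N). One slight extra press, then releasing and retreating up.

```bash
python3 -m creep '[[[-0.01,0.1,0,0,0,0,-1],[-0.01,0.1,0,0,0,0,-1]]]'>/dev/null; python3 avg.py 1;  python3 -m creep '[[[-0.01,0.1,0,0,0,0,-0.6],[-0.01,0,0,0,0,0,-0.3],[0,0,0,0,0,0,-0.3],[0,0,0,0,0,0,-0.3]]]'; python3 avg.py 1; python3 -m creep '[[[0,0,1,0,0,0,-0.3],[0,0,3,0,0,0,-0.3],[0,0,6,0,0,0,-0.3],[0,0,10,0,0,0,-0.3],[0,0,14,0,0,0,-0.3]]]'
python3 -m creep '[[[0,0,0,0,0,0,-0.3],[0,0,0,0,0,0,-0.3]]]'
python3 - <<'E'
from h import *
s=arm.observe();np.save("w4.npy",np.r_[s["position"],s["ee_rot"]]);print(s["force"])
for n in ("wrist","side","scene"):
  a=arm.get_image(n);cv2.imwrite(f"pics/{n}14.png",a[:,:,::-1])
a=cv2.imread("pics/side14.png");cv2.imwrite("pics/side14z.png",cv2.resize(a[150:330,140:340],None,fx=3.3,fy=3.3))
E
```

```text
yaw 5.70 [0.584  0.218  0.0429] F [-0.48 -9.86  7.9 ] M [-2.151  0.252  0.057] 29.0
clock: 29.4
position: [0.583, 0.2219, 0.0422]
ee_rot: [-3.137, -0.161, 0.001]
force: [1.6, -0.6, 0.3]
width: 0.338
yaw 5.87 [0.5831 0.2217 0.0422] F [ 0.89 -0.03 -0.35] M [-0.046  0.147 -0.032] 29.5
clock: 30.0
position: [0.5831, 0.221, 0.1844]
ee_rot: [3.137, 0.16, -0.0]
force: [0.5, 0.0, -0.3]
width: 0.354
clock: 30.2
position: [0.5839, 0.2215, 0.1839]
ee_rot: [-3.136, -0.16, -0.003]
force: [0.1, -0.4, -0.8]
width: 0.35
[ 0.14543022 -0.37147821 -0.7576616 ]
```

View pics/side14z.png

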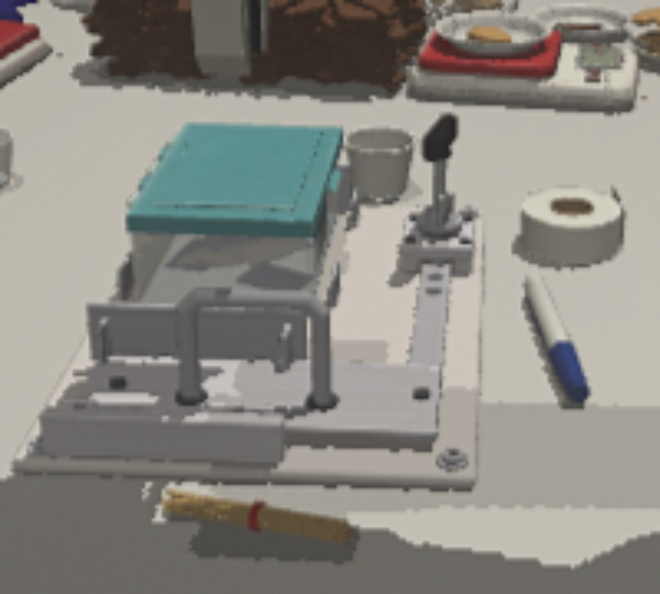

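View pics/wrist14.png

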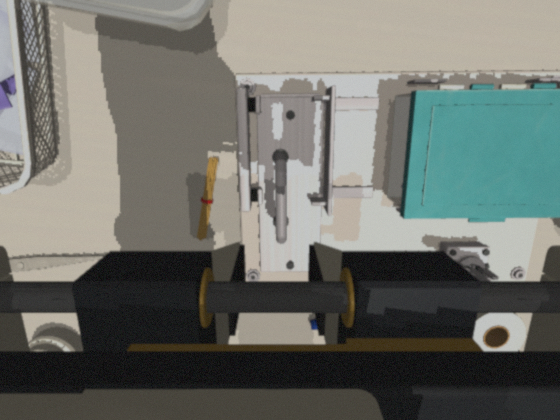

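View pics/scene14.png

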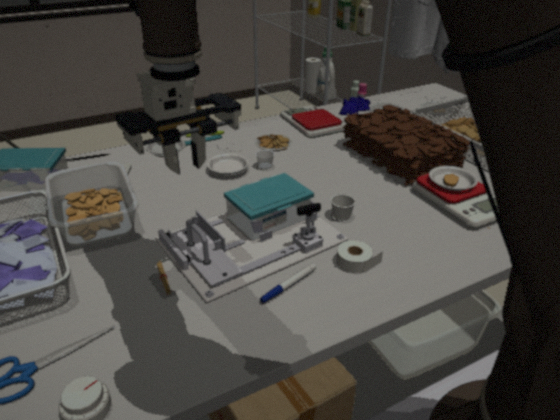

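The final views show the guide against its rubber stops and the plunger parked up. The lid corner is still at side px (196,188), as at the start, and the bystanders are where they were. Handing in.

```bash
python3 -c "
from cell import arm
print(arm.sign_off(),arm.observe()['clock'])"
```

```text
the job is handed in; nothing more can be done
the job is handed in; nothing more can be done
```

The job is done and handed in at about 30 s. The plunger is parked in its rest pocket and the guide is fully open against its rubber stops.

- **Plunger:** I lifted it about 13.9 mm and turned it counter-clockwise until I felt the end wall, at about 0.11 N m. I then backed off about 5° and let it down. It reached the pocket floor at about 8 mm, and after release the side view showed it standing about 8 mm above its locked height, still turned.
- **Guide:** I slid it slowly until it stalled at about 60 mm of travel. The pull was about 3 N while sliding, and I pressed to about 10 N at the stops before letting go.
- **Last checks:** The final pictures show the guide at its stops, the box lid corner at the same pixel as at the start, the bystanders unmoved to the eye, and the gripper clear with no contact force.
- **What disagreed:** The stated fingertip position was wrong. The tips are about 20 mm behind the TCP, not 17 mm ahead, so my first grasp closed on air above the T-bar. I measured the tip in two camera views, opened, went down further and gripped properly. That grasp did not disturb anything.
- **Not checked separately:** I worked out the guide's travel from how far the gripper moved and from the stall, not from a picture.

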